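# Reset the heater box by feel and switch it on

## Task

The food warmer has dropped out: on the steel heater box only one of the four black keys still has its snap, the other three are worn. Press the keys slowly and gently one after another until you feel one snap over, and leave that one staying down; a key that stays soft is to be let up again, and no key is to be forced against its stop. Then push the red main lever over to its far end, away from the robot, and leave the crockery and other things around where they are.

Things in the scene. Friction and masses are not known exactly. Their poses are not given: they have to be found in the camera images.
- heater_box: the heater switch box, a brushed-steel box 180 (x) x 420 (y) x 70 (z) mm, fixed to the table. Origin: centre of its underside; its x axis points away from the robot, y to the left. Along the front part of its top stand four round black push keys in a row and, at the left end of that row (155 mm left of the centre line, 30 mm nearer the robot than the centre), the red-knobbed main lever
- slot1 (a point): slot 1 of 4, counted from the right-hand end (box -y): a point on the key's axis at the level of the box's top face. In each slot stands a flat-topped black key cap, 26 mm wide, that goes straight down. Up, its top stands 14 to 22 mm above this point, differing from key to key and not measured: find it by touch
- slot2 (a point): slot 2 of 4, counted from the right-hand end (box -y): a point on the key's axis at the level of the box's top face. The four slots are 70 mm apart in a row along the box's y, 30 mm nearer the robot than the box's centre
- slot3 (a point): slot 3 of 4, counted from the right-hand end (box -y): a point on the key's axis at the level of the box's top face. Key as at slot 1
- slot4 (a point): slot 4 of 4, counted from the right-hand end (box -y): a point on the key's axis at the level of the box's top face. Key as at slot 1; the nearest to the lever, whose axis is 100 mm farther left
- key_a (a joint): downward travel (m, 0 = up) of one of the four keys; which slot it sits in is not known and changes from start to start. All have a hard stop at 8 mm. Exactly one key of a to d is good: it stiffens to about 7.5 N at 2 to 3 mm, then gives way, snaps over at about 5.7 mm, runs down on its stop by itself and stays there (2.5 N of pull would raise it)
- key_b (a joint): downward travel (m, 0 = up) of one of the four keys; which slot it sits in is not known and changes from start to start. The three soft (worn) keys of a to d push back with only 1 N, rising evenly to 3 N at the hard stop, 8 mm down; let go, they rise again within about 1 s
- key_c (a joint): downward travel (m, 0 = up) of one of the four keys; which slot it sits in is not known and changes from start to start. All four keys are damped: 0.6 N more for each 10 mm/s. Pushing one faster than 80 mm/s, or pressing on anything with more than 12 N, harms the box
- key_d (a joint): downward travel (m, 0 = up) of one of the four keys; which slot it sits in is not known and changes from start to start. By sight all four are alike. On its stop no key, good or soft, may be pressed with more than 6 N: stop pressing when the snap is felt, and turn back from a soft key before or at its stop
- main_lever (a joint): angle of the main lever in rad: 0 = off, leaning 0.5 rad towards the robot (box -x); 1.0 = on, leaning 0.5 rad away (box +x); it starts between 0 and 0.15 and stays where it is left. It turns about a level axis along the box's y, 22 mm above the box's top; about 1 to 2 N at the knob moves it
- main_lever_tip (a point): centre of the lever's red ball knob, 26 mm across, on a 10 mm rod rising from a black block (70 x 50 mm, 35 mm tall at its middle), 60 mm from the lever's axis (between 145 and 152 mm above the table)
- salt_shaker: steel salt shaker, 42 mm wide, 53 mm tall, standing on the rear part of the heater box's top; loose, not part of the job. Origin: centre of its underside
- coffee_mug: blue mug, 80 mm wide (handle 37 mm more), 95 mm tall; loose, not part of the job. Origin: centre of its underside
- serving_spoon: steel serving spoon lying flat, 220 mm long; loose, not part of the job. Origin: on its lengthwise middle
- mustard_jar: amber mustard jar, 68 mm wide, 90 mm tall; loose, not part of the job. Origin: centre of its underside

How it is judged:
By the outcome, as a careful person would: the job done as asked, in the order asked, and still so for the second after the job is handed in, with the robot touching nothing.
It also fails if it takes over 72 s, if anything falls off the work surface, if the arm or the gripper's body presses on something with over 40 N, if the wrist force passes 120 N, or if a joint passes its speed limit or range.

## Robot

A 6-joint arm with a two-finger parallel gripper is mounted at the origin on the work surface. World frame = base frame: x ahead of the robot, y to its left, z up, the work surface at z = 0. Lengths are in mm, angles in rad, forces in N, time in s.
With the tool pointing down it reaches from about 275 to 1000 mm from the base axis. Payload 8.4 kg.
Tool frame: the origin (TCP) lies midway between the tips of the shut fingers; the grasp point (between the pads) lies 19 mm behind it; z points along the fingers, y is the line along which they close (so a half turn about z gives the same grasp; the last joint's range is limited). The gripper opens to 85 mm and grips with 20 to 120 N. Pads are 22 mm wide; open, the fingers measure 114 mm over their backs; the gripper's body (76 mm by 85 mm) begins 54 mm behind the grasp point. The pads swing forward as they close: fully open they stand 13 mm farther back than shut.
Start: joints at [-1.333, 0.353, 1.633, -0, 1.155, -0.002], TCP at [148.441, -607.119, 231.281] pointing down, gripper open.
Joint ranges: [-2.63, 2.63], [-0.92, 2.1], [0.06, 2.66], [-1.3, 4.44], [0, 2.69], [-3.02, 3.02]. Speed limits (rad/s): [2.22, 2.22, 2.79, 3.14, 3.14, 3.14].

## Interface

Orientations are given as [roll, pitch, yaw] about the fixed x, y, z axes, in that order (R = Rz(yaw) Ry(pitch) Rx(roll)).
In Python, from rig import monitor, imaging, r gives the robot as it stands.
- The arm moves only by the tool drive_tool, never from a script. Its argument "plan" is a list of rows, each an object of numbers: "x", "y", "z": the shift along the tool's x, y, z in units of 50 mm (1.0 is 50 mm); "ax", "ay", "az": the turn, a rotation vector about the tool's x, y, z in units of 6 degrees (1.0 is 6 degrees); "hand": the finger opening in mm, from 0 to 85.4. In form: [{"x": .., "y": .., "z": .., "ax": .., "ay": .., "az": .., "hand": ..}, ...]. A call has 1 to 8 rows; each row is the pose to reach, as a shift and turn from the pose commanded when the call began, along the tool's axes at that moment; what a row does not reach only later rows make up. A row lasts 1/10 s, in which the tool goes at most 50 mm and 8.59 degrees, less where a joint would pass 70% of its speed; a pose out of reach is approached as far as the arm can. A call with a gripper value outside its range is refused whole. The fingers move at their own pace and stop on an object; "grip_force" is the grip in N (left out, the last holds). Time passes only in rows, so rows that repeat a pose let the fingers close. It gives the time, the measured TCP pose, the force, the opening and the grip force at its end, in the units of the state.
- monitor.sense(): the state, without advancing time (a new reading comes with each control period).
- imaging.grab_frame(name): name is "scene" or "top" or "wrist"; returns the picture (420x560x3 uint8, red, green, blue); there is no depth.
- imaging.camera_info(name): a dict with "mtx" (3x3 intrinsics, pixels), "dist" ([k1, k2, p1, p2, k3] as OpenCV has them; the pictures are not rectified), "R" (3x3) and "t" (3): a world point X has camera coordinates R X + t. Camera axes: x right, y down, z forward; pixel columns grow to the right and rows downward; lengths in mm; the calibration is good to about 2 mm. A picture is of the moment at which its call begins: read the wrist's pose just before it. camera_info takes no time and is no camera call; for the wrist camera it gives the pose at the moment of the call.
- r.sign_off(): hands the job in; it is judged then, once.
The state is a dict: "clock": time; "qpos": joint angles; "qvel": joint speeds; "joint_efforts": joint torques, N m; "eef_pos": TCP position; "tcp_rot": TCP orientation; "contact_force": force on the tool from outside, world axes, zero at the start; "wrist_torque": the same for the moment, N m; "opening": opening from 0.0 (shut) to 1.0 (fully open); "grasp_force": force on a finger pad.
Only numpy, scipy, OpenCV 4.12 (cv2) and the standard library are available. Lean on these libraries where they do the work, as an engineer would, in place of code of your own. Each camera call takes 0.05 s, during which the arm holds its last target. There are 200 camera calls.

## Working session

There is one attempt and no reset: what is moved stays moved. The work goes in short steps, Python scripts to look and compute and a tool call to move; the robot and the scene stay as the last step left them, time stands still between calls to the robot, and variables do not carry over. Pictures are saved under pics/ and viewed, at most 10 in all, crops included, and the job is handed in when it is done.

Besides the shell and the picture viewer there is one more tool, called as name([rows], argument=value, ...), one row to a line, values as JSON. drive_tool: Moves the arm, as the interface text tells. Its arguments: {"type":"object","properties":{"plan":{"type":"array","items":{"type":"object","properties":{"x":{"type":"number"},"y":{"type":"number"},"z":{"type":"number"},"ax":{"type":"number"},"ay":{"type":"number"},"az":{"type":"number"},"hand":{"type":"number"}}}},"grip_force":{"type":"number"}},"required":["plan"]}

```bash
mkdir -p pics; ls
python3 - <<'E'
from rig import monitor, imaging, r
import cv2
s=monitor.sense(); print({k:s[k] for k in s})
for n in("scene","top"):
    cv2.imwrite(f"pics/{n}0.png",imaging.grab_frame(n)[:,:,::-1]); c=imaging.camera_info(n); print(n,c)
E
```

```text
pics
{'clock': 0.0, 'qpos': array([-1.33338634e+00,  3.53641130e-01,  1.63412755e+00,  2.23945715e-05,
        1.15520332e+00, -2.38618188e-03]), 'qvel': array([-0.00056266,  0.00078259, -0.0015668 ,  0.00067598, -0.00052879,
        0.00028762]), 'joint_efforts': array([-2.62385263e-03, -6.05254483e+01, -3.42074382e+01, -1.50358424e-04,
        9.23440995e-03, -1.58186526e-05]), 'eef_pos': array([ 148.34437687, -606.65310852,  230.56888244]), 'tcp_rot': array([-3.14021335e+00, -2.37671144e-05,  2.39787097e-01]), 'contact_force': array([ 0.34756711,  0.1569561 , -0.38153608]), 'wrist_torque': array([-0.02110919,  0.01106933, -0.00774633]), 'grasp_force': 0.0, 'opening': 1.002781298747398}
scene {'mtx': array([[497.35000083,   0.        , 276.72350475],
       [  0.        , 497.35000083, 211.29913318],
       [  0.        ,   0.        ,   1.        ]]), 'dist': array([-0.11133171,  0.        ,  0.        ,  0.        ,  0.        ]), 'R': array([[ 0.26619259,  0.96391517, -0.00300792],
       [ 0.64806229, -0.18127563, -0.73969887],
       [-0.71355222,  0.19495304, -0.6729313 ]]), 't': array([-162.9939275 , -285.57476037, 1714.80576566])}
top {'mtx': array([[392.54381699,   0.        , 278.06208277],
       [  0.        , 392.54381699, 203.8158381 ],
       [  0.        ,   0.        ,   1.        ]]), 'dist': array([-0.00872819,  0.        ,  0.        ,  0.        ,  0.        ]), 'R': array([[ 0.01997688, -0.99957991, -0.0209985 ],
       [-0.98593313, -0.01620953, -0.1663524 ],
       [ 0.16594214,  0.02402631, -0.98584276]]), 't': array([ 15.87987548, 558.99270265, 954.76929773])}
```

View pics/scene0.png

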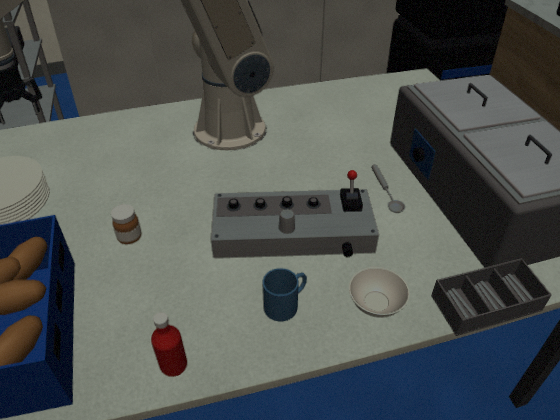

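View pics/top0.png

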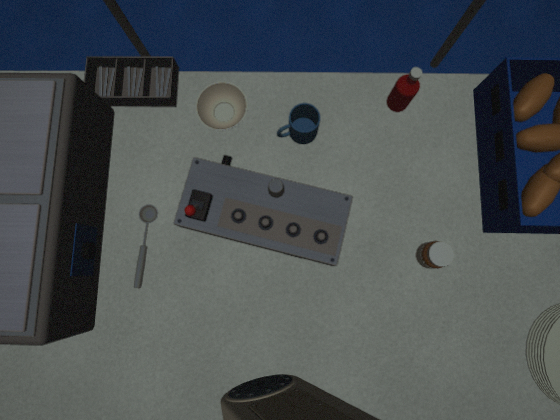

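The scene view shows the box with four keys at about (233,203)–(313,201), the lever knob at (352,175) and the salt shaker behind the keys at (287,220). In the top view the keys are at (239,215), (266,223), (293,230) and (321,236), with slot 1 the rightmost. The knob is at (190,211) and the shaker at (276,187).

```bash
cat > h.py <<'E'
import numpy as np, cv2
from rig import monitor, imaging, r
def ray(c,uv,z):
    p=cv2.undistortPoints(np.array([[uv]],float),c["mtx"],c["dist"])[0,0]
    d=c["R"].T@np.array([p[0],p[1],1]); o=-c["R"].T@c["t"]
    return o+d*(z-o[2])/d[2]
def tri(c1,u1,c2,u2):
    P=[np.c_[c["R"],c["t"]] for c in(c1,c2)]
    q=[cv2.undistortPoints(np.array([[u]],float),c["mtx"],c["dist"]).reshape(2,1) for c,u in((c1,u1),(c2,u2))]
    X=cv2.triangulatePoints(P[0],P[1],*q)[:,0]; return X[:3]/X[3]
def red(im):
    h=cv2.cvtColor(im,cv2.COLOR_RGB2HSV); return (((h[...,0]<8)|(h[...,0]>172))&(h[...,1]>150)&(h[...,2]>70)).astype(np.uint8)
def blobs(m,box,amin):
    x0,y0,x1,y1=box; n,l,st,ce=cv2.connectedComponentsWithStats(m[y0:y1,x0:x1])
    return [(ce[i]+[x0,y0],st[i,4],st[i,2:4]) for i in range(1,n) if st[i,4]>=amin]
E
python3 - <<'E'
from h import *
T=np.mean([imaging.grab_frame("top") for _ in range(4)],0).astype(np.uint8); S=np.mean([imaging.grab_frame("scene") for _ in range(4)],0).astype(np.uint8)
np.save("T.npy",T);np.save("S.npy",S)
ct,cs=imaging.camera_info("top"),imaging.camera_info("scene")
g=T.max(2)
b=blobs((g<62).astype(np.uint8),(170,150,360,270),20); 
for c,a,s in b: print("dark top",c.round(1),a,s,ray(ct,c,84).round(1))
gs=S.max(2)
for c,a,s in blobs((gs<50).astype(np.uint8),(205,185,385,225),15): print("dark sc",c.round(1),a,s,ray(cs,c,84).round(1))
a=blobs(red(T),(170,190,210,230),8); d=blobs(red(S),(335,160,365,190),8); print(a,d)
print("knob",tri(ct,a[0][0],cs,d[0][0]),ray(ct,a[0][0],149))
# salt shaker in top
cv2.imwrite("pics/cropT.png",cv2.resize(T[145:275,165:365,::-1],None,fx=4,fy=4,interpolation=cv2.INTER_CUBIC))
m=(cv2.cvtColor(T,cv2.COLOR_RGB2GRAY))
for n,uv in dict(s1=(197,162),s2=(348,198),s3=(335,261),s4=(179,221)).items(): print(n,ray(ct,uv,70).round(1))
E
```

```text
dark top [226.4 160.2] 82 [11 11] [661.4 157.2  84. ]
dark top [276.4 192.4] 98 [17 14] [580.8  29.8  84. ]
dark top [199.9 204.4] 572 [28 33] [547.8 218.   84. ]
dark top [238.2 215.6] 157 [15 16] [521.4 122.2  84. ]
dark top [265.4 222.5] 154 [16 16] [505.7  55.2  84. ]
dark top [292.9 229.4] 155 [15 16] [490.  -12.2  84. ]
dark top [257.5 245.7] 191 [157  41] [449.1  72.9  84. ]
dark top [320.4 236.4] 162 [16 16] [474.3 -78.8  84. ]
dark sc [350.7 200.2] 435 [23 24] [552.5 219.   84. ]
dark sc [286.4 203. ] 122 [14 13] [517.8  52.4  84. ]
dark sc [259.8 204.5] 110 [14 12] [504.7 -15.8  84. ]
dark sc [312.9 203.3] 102 [15 12] [537.4 118.9  84. ]
dark sc [233.2 205.2] 116 [14 12] [488.9 -83.3  84. ]
dark sc [280.6 220.6] 20 [4 9] [578.1  19.7  84. ]
[(array([189.15068493, 209.67123288]), np.int32(73), array([ 9, 10], dtype=int32))] [(array([351.98214286, 173.67857143]), np.int32(56), array([9, 8], dtype=int32))]
knob [524.36395626 227.13066741 149.46500415] [524.46202266 227.350211   149.        ]
s1 [659.5 234.5  70. ]
s2 [ 572.3 -148.4   70. ]
s3 [ 416.3 -115.5   70. ]
s4 [507.3 271.2  70. ]
```

View pics/cropT.png

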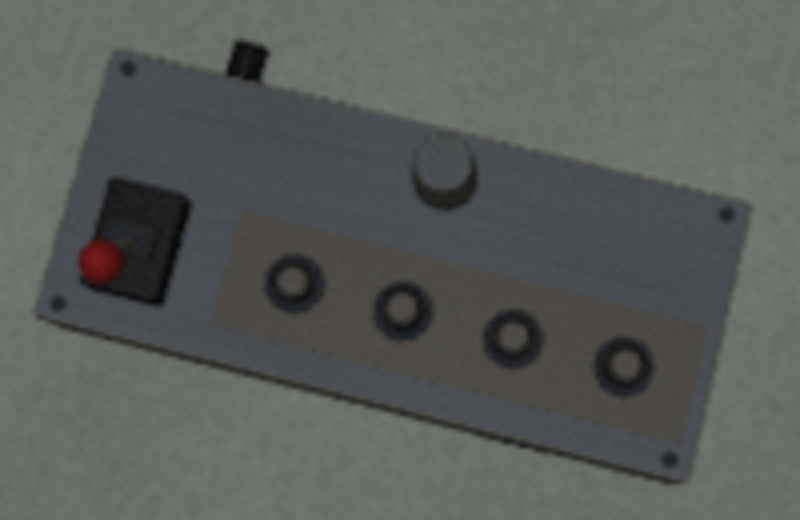

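The crop shows the four dark key bezels, the red knob at the left end and the shaker behind the keys. The geometry agrees with a box yaw of about -0.23. Next I'll compute the slot positions and the first move.

```bash
cat >> h.py <<'E'
from scipy.spatial.transform import Rotation as Ro
def to(p,yaw=None):
    s=monitor.sense(); M=Ro.from_euler("xyz",s["tcp_rot"])
    d=M.inv().apply(np.array(p,float)-s["eef_pos"])/50
    o=np.zeros(3) if yaw is None else np.degrees((M.inv()*Ro.from_euler("xyz",[np.pi,0,yaw])).as_rotvec())/6
    return d.round(3),o.round(3)
E
python3 - <<'E'
from h import *
ct,cs=imaging.camera_info("top"),imaging.camera_info("scene")
t=np.array([[320.4,236.4],[292.9,229.4],[265.4,222.5],[238.2,215.6]]);s=[[233.2,205.2],[259.8,204.5],[286.4,203],[312.9,203.3]]
for a,b in zip(t,s): print(tri(ct,a,cs,b).round(1))
P=np.array([ray(ct,a,72)[:2] for a in t]);print(P.round(1),np.linalg.norm(P[3]-P[0]))
d=P[3]-P[0];yaw=np.arctan2(-d[0],d[1]);print("yaw",yaw)
ey=np.array([-np.sin(yaw),np.cos(yaw)]);ex=np.array([np.cos(yaw),np.sin(yaw)])
m=P.mean(0);S=[m+ey*k for k in(-105,-35,35,105)];print("slots",np.round(S,1),"lever axis",(m+205*ey).round(1),"tip0",(m+205*ey-ex*60*np.sin(.5)).round(1))
print(to([*S[0],150],yaw))
E
```

```text
[475.1 -80.4  71.7]
[491.2 -12.5  71.7]
[506.9  55.8  74. ]
[523.4 124.1  70.7]
[[475.2 -79.8]
 [491.2 -12.3]
 [507.1  55.8]
 [523.1 123.7]] 209.11477205719225
yaw -0.23114203119143695
slots [[475.1 -80.4]
 [491.2 -12.2]
 [507.2  55.9]
 [523.2 124.1]] lever axis [546.1 221.4] tip0 [518.1 228. ]
(array([ 8.848, -8.681,  1.626]), array([-1.000e-03, -0.000e+00,  4.497e+00]))
```

drive_tool([
  {"x": 8.85, "y": -8.68, "z": 1.0, "az": 4.5, "hand": 0},
  {"x": 8.85, "y": -8.68, "z": 1.0, "az": 4.5, "hand": 0},
  {"x": 8.85, "y": -8.68, "z": 1.0, "az": 4.5, "hand": 0},
  {"x": 8.85, "y": -8.68, "z": 1.0, "az": 4.5, "hand": 0},
  {"x": 8.85, "y": -8.68, "z": 1.0, "az": 4.5, "hand": 0},
  {"x": 8.85, "y": -8.68, "z": 1.0, "az": 4.5, "hand": 0},
  {"x": 8.85, "y": -8.68, "z": 1.0, "az": 4.5, "hand": 0},
  {"x": 8.85, "y": -8.68, "z": 1.0, "az": 4.5, "hand": 0},
], grip_force=20)

```text
invalid input
```

```bash
python3 -c "
from h import *
print(monitor.sense()['clock'],monitor.sense()['eef_pos'],to([475.1,-80.4,150],-.231))"
```

```text
0.5 [ 148.45966789 -607.07804133  231.24025512] (array([ 8.848, -8.68 ,  1.626]), array([-1.000e-03, -0.000e+00,  4.496e+00]))
```

drive_tool([
  {"x": 0.9, "y": 0, "z": 0, "ax": 0, "ay": 0, "az": 0.9, "hand": 0},
])

```text
clock: 0.6
eef_pos: [189.1, -597.6, 231.3]
tcp_rot: [3.141, 0.002, 0.141]
contact_force: [0.3, -1.2, 0.1]
opening: 0.857
grasp_force: 0.0
```

drive_tool([
  {"x": 7.1, "y": -9.4, "z": 1.0, "ax": 0, "ay": 0, "az": 3.6, "hand": 0},
  {"x": 7.1, "y": -9.4, "z": 1.0, "ax": 0, "ay": 0, "az": 3.6, "hand": 0},
  {"x": 7.1, "y": -9.4, "z": 1.0, "ax": 0, "ay": 0, "az": 3.6, "hand": 0},
  {"x": 7.1, "y": -9.4, "z": 1.0, "ax": 0, "ay": 0, "az": 3.6, "hand": 0},
  {"x": 7.1, "y": -9.4, "z": 1.0, "ax": 0, "ay": 0, "az": 3.6, "hand": 0},
  {"x": 7.1, "y": -9.4, "z": 1.0, "ax": 0, "ay": 0, "az": 3.6, "hand": 0},
  {"x": 7.1, "y": -9.4, "z": 1.0, "ax": 0, "ay": 0, "az": 3.6, "hand": 0},
  {"x": 7.1, "y": -9.4, "z": 1.0, "ax": 0, "ay": 0, "az": 3.6, "hand": 0},
])

```text
clock: 1.4
eef_pos: [384.4, -245.2, 197.7]
tcp_rot: [3.141, -0.001, -0.232]
contact_force: [1.4, 0.1, 0.1]
opening: -0.002
grasp_force: 0.0
```

```bash
python3 -c "
from h import *
print(monitor.sense()['clock'],monitor.sense()['eef_pos'],to([475.1,-80.4,110],-.231))"
```

```text
1.4 [ 384.42443505 -245.20509661  197.65508791] (array([ 1.006, -3.625,  1.753]), array([ 0.003, -0.01 , -0.008]))
```

drive_tool([
  {"x": 0.9, "y": -3.5, "z": 0.8, "ax": 0, "ay": 0, "az": 0, "hand": 0},
  {"x": 0.9, "y": -3.5, "z": 0.8, "ax": 0, "ay": 0, "az": 0, "hand": 0},
  {"x": 0.9, "y": -3.5, "z": 0.8, "ax": 0, "ay": 0, "az": 0, "hand": 0},
  {"x": 0.9, "y": -3.5, "z": 0.8, "ax": 0, "ay": 0, "az": 0, "hand": 0},
  {"x": 0.9, "y": -3.5, "z": 0.8, "ax": 0, "ay": 0, "az": 0, "hand": 0},
  {"x": 0.9, "y": -3.5, "z": 0.8, "ax": 0, "ay": 0, "az": 0, "hand": 0},
  {"x": 0.9, "y": -3.5, "z": 0.8, "ax": 0, "ay": 0, "az": 0, "hand": 0},
  {"x": 0.9, "y": -3.5, "z": 0.8, "ax": 0, "ay": 0, "az": 0, "hand": 0},
])

```text
clock: 2.2
eef_pos: [467.4, -87.9, 157.7]
tcp_rot: [3.141, -0.0, -0.233]
contact_force: [0.4, 0.0, 0.1]
opening: 0.001
grasp_force: 0.0
```

```bash
python3 -c "
from h import *
print(monitor.sense()['clock'],monitor.sense()['eef_pos'],to([475.1,-80.4,100],-.231))"
```

```text
2.2 [467.4040447  -87.88684578 157.74773917] (array([ 0.115, -0.181,  1.155]), array([ 0.001, -0.004, -0.018]))
```

drive_tool([
  {"x": 0.11, "y": -0.18, "z": 0.6, "ax": 0, "ay": 0, "az": 0, "hand": 0},
  {"x": 0.11, "y": -0.18, "z": 1.0, "ax": 0, "ay": 0, "az": 0, "hand": 0},
  {"x": 0.11, "y": -0.18, "z": 1.14, "ax": 0, "ay": 0, "az": 0, "hand": 0},
  {"x": 0.11, "y": -0.18, "z": 1.14, "ax": 0, "ay": 0, "az": 0, "hand": 0},
  {"x": 0.11, "y": -0.18, "z": 1.14, "ax": 0, "ay": 0, "az": 0, "hand": 0},
])

```text
clock: 2.7
eef_pos: [475.3, -80.0, 101.2]
tcp_rot: [-3.142, -0.001, -0.232]
contact_force: [-0.8, 0.2, 0.0]
opening: -0.0
grasp_force: 0.0
```

Run:
```python
from h import *
print(monitor.sense()['eef_pos'],monitor.sense()['contact_force'])
f=imaging.grab_frame("scene")[160:240,190:390]
cv2.imwrite("pics/s1.png",cv2.resize(f[:,:,::-1],None,fx=4,fy=4,interpolation=cv2.INTER_CUBIC))
```

```text
[475.3496243  -79.96385541 101.15264555] [-0.80055536  0.16719218  0.03565553]
```

View pics/s1.png

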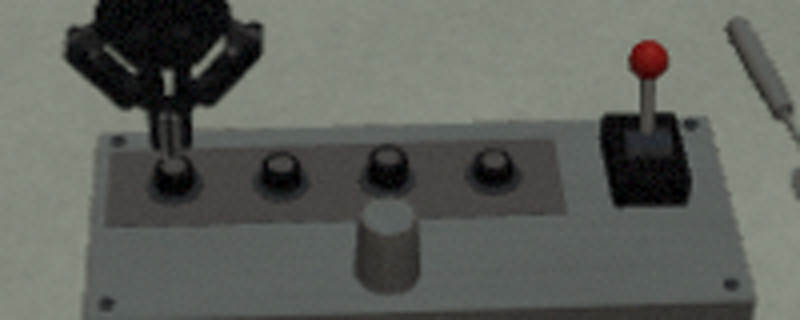

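The tool stands over slot 1 and the shut fingers are aligned with the key, so I'll descend slowly.

drive_tool([
  {"x": 0, "y": 0, "z": 0.06, "ax": 0, "ay": 0, "az": 0, "hand": 0},
  {"x": 0, "y": 0, "z": 0.1, "ax": 0, "ay": 0, "az": 0, "hand": 0},
  {"x": 0, "y": 0, "z": 0.14, "ax": 0, "ay": 0, "az": 0, "hand": 0},
  {"x": 0, "y": 0, "z": 0.16, "ax": 0, "ay": 0, "az": 0, "hand": 0},
  {"x": 0, "y": 0, "z": 0.18, "ax": 0, "ay": 0, "az": 0, "hand": 0},
  {"x": 0, "y": 0, "z": 0.2, "ax": 0, "ay": 0, "az": 0, "hand": 0},
  {"x": 0, "y": 0, "z": 0.2, "ax": 0, "ay": 0, "az": 0, "hand": 0},
])

```text
clock: 3.45
eef_pos: [475.0, -79.3, 90.3]
tcp_rot: [-3.142, 0.0, -0.231]
contact_force: [-0.6, 0.5, 0.2]
opening: 0.003
grasp_force: 0.0
```

drive_tool([
  {"x": 0, "y": 0, "z": 0.01, "ax": 0, "ay": 0, "az": 0, "hand": 0},
  {"x": 0, "y": 0, "z": 0.02, "ax": 0, "ay": 0, "az": 0, "hand": 0},
  {"x": 0, "y": 0, "z": 0.03, "ax": 0, "ay": 0, "az": 0, "hand": 0},
  {"x": 0, "y": 0, "z": 0.04, "ax": 0, "ay": 0, "az": 0, "hand": 0},
  {"x": 0, "y": 0, "z": 0.05, "ax": 0, "ay": 0, "az": 0, "hand": 0},
  {"x": 0, "y": 0, "z": 0.05, "ax": 0, "ay": 0, "az": 0, "hand": 0},
])

```text
clock: 4.05
eef_pos: [475.1, -79.4, 87.9]
tcp_rot: [-3.142, -0.0, -0.232]
contact_force: [0.0, 0.1, 1.1]
opening: -0.002
grasp_force: 0.4
```

drive_tool([
  {"x": 0, "y": 0, "z": 0.01, "ax": 0, "ay": 0, "az": 0, "hand": 0},
  {"x": 0, "y": 0, "z": 0.02, "ax": 0, "ay": 0, "az": 0, "hand": 0},
  {"x": 0, "y": 0, "z": 0.03, "ax": 0, "ay": 0, "az": 0, "hand": 0},
  {"x": 0, "y": 0, "z": 0.04, "ax": 0, "ay": 0, "az": 0, "hand": 0},
  {"x": 0, "y": 0, "z": 0.04, "ax": 0, "ay": 0, "az": 0, "hand": 0},
])

```text
clock: 4.55
eef_pos: [475.1, -79.4, 85.9]
tcp_rot: [-3.142, 0.0, -0.231]
contact_force: [-0.2, -0.4, 1.2]
opening: 0.001
grasp_force: 0.7
```

drive_tool([
  {"x": 0, "y": 0, "z": 0.01, "ax": 0, "ay": 0, "az": 0, "hand": 0},
  {"x": 0, "y": 0, "z": 0.02, "ax": 0, "ay": 0, "az": 0, "hand": 0},
  {"x": 0, "y": 0, "z": 0.03, "ax": 0, "ay": 0, "az": 0, "hand": 0},
  {"x": 0, "y": 0, "z": 0.03, "ax": 0, "ay": 0, "az": 0, "hand": 0},
])

```text
clock: 4.95
eef_pos: [475.1, -79.4, 84.4]
tcp_rot: [-3.142, 0.0, -0.231]
contact_force: [-0.2, 0.2, 2.0]
opening: -0.005
grasp_force: 0.9
```

Slot 1 is soft: about 2 N at roughly 4 mm, with no stiffening. I'll let it up and go to slot 2.

drive_tool([
  {"x": 0, "y": 0, "z": -0.06, "ax": 0, "ay": 0, "az": 0, "hand": 0},
  {"x": 0, "y": 0, "z": -0.16, "ax": 0, "ay": 0, "az": 0, "hand": 0},
  {"x": 0, "y": 0, "z": -0.34, "ax": 0, "ay": 0, "az": 0, "hand": 0},
  {"x": 0, "y": -0.5, "z": -0.34, "ax": 0, "ay": 0, "az": 0, "hand": 0},
  {"x": 0, "y": -1.0, "z": -0.34, "ax": 0, "ay": 0, "az": 0, "hand": 0},
  {"x": 0, "y": -1.38, "z": -0.34, "ax": 0, "ay": 0, "az": 0, "hand": 0},
  {"x": 0, "y": -1.38, "z": -0.2, "ax": 0, "ay": 0, "az": 0, "hand": 0},
  {"x": 0, "y": -1.38, "z": -0.2, "ax": 0, "ay": 0, "az": 0, "hand": 0},
])

```text
clock: 5.75
eef_pos: [490.4, -12.2, 94.1]
tcp_rot: [3.141, 0.001, -0.23]
contact_force: [-0.8, 0.4, -0.0]
opening: -0.004
grasp_force: 0.0
```

drive_tool([
  {"x": 0, "y": 0, "z": 0.02, "ax": 0, "ay": 0, "az": 0, "hand": 0},
  {"x": 0, "y": 0, "z": 0.04, "ax": 0, "ay": 0, "az": 0, "hand": 0},
  {"x": 0, "y": 0, "z": 0.06, "ax": 0, "ay": 0, "az": 0, "hand": 0},
  {"x": 0, "y": 0, "z": 0.07, "ax": 0, "ay": 0, "az": 0, "hand": 0},
  {"x": 0, "y": 0, "z": 0.07, "ax": 0, "ay": 0, "az": 0, "hand": 0},
])

```text
clock: 6.25
eef_pos: [490.8, -12.5, 90.9]
tcp_rot: [3.142, 0.0, -0.232]
contact_force: [-0.4, -0.5, -0.1]
opening: -0.004
grasp_force: 0.0
```

drive_tool([
  {"x": 0, "y": 0, "z": 0.01, "ax": 0, "ay": 0, "az": 0, "hand": 0},
  {"x": 0, "y": 0, "z": 0.02, "ax": 0, "ay": 0, "az": 0, "hand": 0},
  {"x": 0, "y": 0, "z": 0.03, "ax": 0, "ay": 0, "az": 0, "hand": 0},
  {"x": 0, "y": 0, "z": 0.04, "ax": 0, "ay": 0, "az": 0, "hand": 0},
  {"x": 0, "y": 0, "z": 0.05, "ax": 0, "ay": 0, "az": 0, "hand": 0},
  {"x": 0, "y": 0, "z": 0.05, "ax": 0, "ay": 0, "az": 0, "hand": 0},
])

```text
clock: 6.85
eef_pos: [490.8, -12.2, 88.4]
tcp_rot: [3.142, 0.0, -0.231]
contact_force: [-0.6, -0.7, 1.4]
opening: 0.001
grasp_force: 0.0
```

drive_tool([
  {"x": 0, "y": 0, "z": 0.01, "ax": 0, "ay": 0, "az": 0, "hand": 0},
  {"x": 0, "y": 0, "z": 0.02, "ax": 0, "ay": 0, "az": 0, "hand": 0},
  {"x": 0, "y": 0, "z": 0.03, "ax": 0, "ay": 0, "az": 0, "hand": 0},
  {"x": 0, "y": 0, "z": 0.04, "ax": 0, "ay": 0, "az": 0, "hand": 0},
  {"x": 0, "y": 0, "z": 0.04, "ax": 0, "ay": 0, "az": 0, "hand": 0},
])

```text
clock: 7.35
eef_pos: [490.9, -12.2, 86.4]
tcp_rot: [-3.142, -0.0, -0.231]
contact_force: [0.2, 0.0, 1.2]
opening: -0.002
grasp_force: 0.5
```

drive_tool([
  {"x": 0, "y": 0, "z": 0.01, "ax": 0, "ay": 0, "az": 0, "hand": 0},
  {"x": 0, "y": 0, "z": 0.02, "ax": 0, "ay": 0, "az": 0, "hand": 0},
  {"x": 0, "y": 0, "z": 0.03, "ax": 0, "ay": 0, "az": 0, "hand": 0},
  {"x": 0, "y": 0, "z": 0.03, "ax": 0, "ay": 0, "az": 0, "hand": 0},
])

```text
clock: 7.75
eef_pos: [490.9, -12.2, 84.9]
tcp_rot: [-3.142, -0.0, -0.231]
contact_force: [0.1, -0.4, 1.4]
opening: 0.0
grasp_force: 0.7
```

Slot 2 is soft too. On to slot 3.

drive_tool([
  {"x": 0, "y": 0, "z": -0.06, "ax": 0, "ay": 0, "az": 0, "hand": 0},
  {"x": 0, "y": 0, "z": -0.16, "ax": 0, "ay": 0, "az": 0, "hand": 0},
  {"x": 0, "y": 0, "z": -0.34, "ax": 0, "ay": 0, "az": 0, "hand": 0},
  {"x": 0, "y": -0.5, "z": -0.34, "ax": 0, "ay": 0, "az": 0, "hand": 0},
  {"x": 0, "y": -1.0, "z": -0.34, "ax": 0, "ay": 0, "az": 0, "hand": 0},
  {"x": 0, "y": -1.4, "z": -0.34, "ax": 0, "ay": 0, "az": 0, "hand": 0},
  {"x": 0, "y": -1.4, "z": -0.2, "ax": 0, "ay": 0, "az": 0, "hand": 0},
  {"x": 0, "y": -1.4, "z": -0.2, "ax": 0, "ay": 0, "az": 0, "hand": 0},
])

```text
clock: 8.55
eef_pos: [506.4, 55.8, 94.6]
tcp_rot: [3.141, 0.001, -0.23]
contact_force: [-0.7, -0.2, -1.1]
opening: -0.001
grasp_force: 0.0
```

drive_tool([
  {"x": 0, "y": 0, "z": 0.01, "ax": 0, "ay": 0, "az": 0, "hand": 0},
  {"x": 0, "y": 0, "z": 0.02, "ax": 0, "ay": 0, "az": 0, "hand": 0},
  {"x": 0, "y": 0, "z": 0.03, "ax": 0, "ay": 0, "az": 0, "hand": 0},
  {"x": 0, "y": 0, "z": 0.04, "ax": 0, "ay": 0, "az": 0, "hand": 0},
  {"x": 0, "y": 0, "z": 0.04, "ax": 0, "ay": 0, "az": 0, "hand": 0},
])

```text
clock: 9.05
eef_pos: [506.9, 55.7, 92.9]
tcp_rot: [3.142, 0.0, -0.232]
contact_force: [0.4, 0.2, 0.4]
opening: 0.002
grasp_force: 0.0
```

drive_tool([
  {"x": 0, "y": 0, "z": 0.01, "ax": 0, "ay": 0, "az": 0, "hand": 0},
  {"x": 0, "y": 0, "z": 0.02, "ax": 0, "ay": 0, "az": 0, "hand": 0},
  {"x": 0, "y": 0, "z": 0.03, "ax": 0, "ay": 0, "az": 0, "hand": 0},
  {"x": 0, "y": 0, "z": 0.04, "ax": 0, "ay": 0, "az": 0, "hand": 0},
  {"x": 0, "y": 0, "z": 0.04, "ax": 0, "ay": 0, "az": 0, "hand": 0},
])

```text
clock: 9.55
eef_pos: [507.0, 55.9, 90.9]
tcp_rot: [3.142, 0.0, -0.231]
contact_force: [0.5, -0.6, 0.3]
opening: -0.002
grasp_force: 0.3
```

drive_tool([
  {"x": 0, "y": 0, "z": 0.01, "ax": 0, "ay": 0, "az": 0, "hand": 0},
  {"x": 0, "y": 0, "z": 0.02, "ax": 0, "ay": 0, "az": 0, "hand": 0},
  {"x": 0, "y": 0, "z": 0.03, "ax": 0, "ay": 0, "az": 0, "hand": 0},
  {"x": 0, "y": 0, "z": 0.03, "ax": 0, "ay": 0, "az": 0, "hand": 0},
])

```text
clock: 9.95
eef_pos: [506.9, 55.9, 89.4]
tcp_rot: [-3.142, -0.0, -0.232]
contact_force: [0.0, 0.2, 1.4]
opening: -0.001
grasp_force: 0.5
```

drive_tool([
  {"x": 0, "y": 0, "z": 0.01, "ax": 0, "ay": 0, "az": 0, "hand": 0},
  {"x": 0, "y": 0, "z": 0.02, "ax": 0, "ay": 0, "az": 0, "hand": 0},
  {"x": 0, "y": 0, "z": 0.03, "ax": 0, "ay": 0, "az": 0, "hand": 0},
  {"x": 0, "y": 0, "z": 0.03, "ax": 0, "ay": 0, "az": 0, "hand": 0},
])

```text
clock: 10.35
eef_pos: [506.9, 55.9, 87.9]
tcp_rot: [-3.142, 0.0, -0.231]
contact_force: [0.5, 0.3, 1.1]
opening: 0.005
grasp_force: 0.7
```

drive_tool([
  {"x": 0, "y": 0, "z": 0.01, "ax": 0, "ay": 0, "az": 0, "hand": 0},
  {"x": 0, "y": 0, "z": 0.02, "ax": 0, "ay": 0, "az": 0, "hand": 0},
  {"x": 0, "y": 0, "z": 0.03, "ax": 0, "ay": 0, "az": 0, "hand": 0},
  {"x": 0, "y": 0, "z": 0.03, "ax": 0, "ay": 0, "az": 0, "hand": 0},
])

```text
clock: 10.75
eef_pos: [506.9, 55.9, 86.4]
tcp_rot: [-3.142, 0.0, -0.231]
contact_force: [-0.4, 0.9, 1.6]
opening: 0.003
grasp_force: 0.9
```

Slot 3 is soft, so I move to slot 4.

drive_tool([
  {"x": 0, "y": 0, "z": -0.06, "ax": 0, "ay": 0, "az": 0, "hand": 0},
  {"x": 0, "y": 0, "z": -0.16, "ax": 0, "ay": 0, "az": 0, "hand": 0},
  {"x": 0, "y": 0, "z": -0.32, "ax": 0, "ay": 0, "az": 0, "hand": 0},
  {"x": 0, "y": -0.5, "z": -0.32, "ax": 0, "ay": 0, "az": 0, "hand": 0},
  {"x": 0, "y": -1.0, "z": -0.32, "ax": 0, "ay": 0, "az": 0, "hand": 0},
  {"x": 0, "y": -1.4, "z": -0.32, "ax": 0, "ay": 0, "az": 0, "hand": 0},
  {"x": 0, "y": -1.4, "z": -0.18, "ax": 0, "ay": 0, "az": 0, "hand": 0},
  {"x": 0, "y": -1.4, "z": -0.18, "ax": 0, "ay": 0, "az": 0, "hand": 0},
])

```text
clock: 11.55
eef_pos: [522.3, 123.9, 94.9]
tcp_rot: [3.141, 0.001, -0.23]
contact_force: [0.4, 1.1, 0.1]
opening: -0.003
grasp_force: 0.0
```

drive_tool([
  {"x": 0, "y": 0, "z": 0.01, "ax": 0, "ay": 0, "az": 0, "hand": 0},
  {"x": 0, "y": 0, "z": 0.02, "ax": 0, "ay": 0, "az": 0, "hand": 0},
  {"x": 0, "y": 0, "z": 0.03, "ax": 0, "ay": 0, "az": 0, "hand": 0},
  {"x": 0, "y": 0, "z": 0.04, "ax": 0, "ay": 0, "az": 0, "hand": 0},
  {"x": 0, "y": 0, "z": 0.04, "ax": 0, "ay": 0, "az": 0, "hand": 0},
])

```text
clock: 12.05
eef_pos: [523.0, 123.8, 93.5]
tcp_rot: [3.142, 0.0, -0.232]
contact_force: [-0.1, -0.3, -0.8]
opening: 0.0
grasp_force: 0.0
```

drive_tool([
  {"x": 0, "y": 0, "z": 0.01, "ax": 0, "ay": 0, "az": 0, "hand": 0},
  {"x": 0, "y": 0, "z": 0.02, "ax": 0, "ay": 0, "az": 0, "hand": 0},
  {"x": 0, "y": 0, "z": 0.03, "ax": 0, "ay": 0, "az": 0, "hand": 0},
  {"x": 0, "y": 0, "z": 0.04, "ax": 0, "ay": 0, "az": 0, "hand": 0},
  {"x": 0, "y": 0, "z": 0.04, "ax": 0, "ay": 0, "az": 0, "hand": 0},
])

```text
clock: 12.55
eef_pos: [523.0, 124.0, 91.4]
tcp_rot: [3.142, 0.0, -0.231]
contact_force: [-0.6, -0.4, -0.2]
opening: 0.001
grasp_force: 0.0
```

drive_tool([
  {"x": 0, "y": 0, "z": 0.01, "ax": 0, "ay": 0, "az": 0, "hand": 0},
  {"x": 0, "y": 0, "z": 0.02, "ax": 0, "ay": 0, "az": 0, "hand": 0},
  {"x": 0, "y": 0, "z": 0.03, "ax": 0, "ay": 0, "az": 0, "hand": 0},
  {"x": 0, "y": 0, "z": 0.03, "ax": 0, "ay": 0, "az": 0, "hand": 0},
])

```text
clock: 12.95
eef_pos: [523.0, 124.0, 89.9]
tcp_rot: [3.142, 0.0, -0.231]
contact_force: [0.1, -0.5, 1.7]
opening: -0.003
grasp_force: 0.0
```

drive_tool([
  {"x": 0, "y": 0, "z": 0.01, "ax": 0, "ay": 0, "az": 0, "hand": 0},
  {"x": 0, "y": 0, "z": 0.02, "ax": 0, "ay": 0, "az": 0, "hand": 0},
  {"x": 0, "y": 0, "z": 0.02, "ax": 0, "ay": 0, "az": 0, "hand": 0},
])

```text
clock: 13.25
eef_pos: [523.0, 124.0, 88.9]
tcp_rot: [3.142, 0.0, -0.231]
contact_force: [-0.9, -0.6, 0.0]
opening: -0.0
grasp_force: 0.0
```

drive_tool([
  {"x": 0, "y": 0, "z": 0.01, "ax": 0, "ay": 0, "az": 0, "hand": 0},
  {"x": 0, "y": 0, "z": 0.02, "ax": 0, "ay": 0, "az": 0, "hand": 0},
  {"x": 0, "y": 0, "z": 0.03, "ax": 0, "ay": 0, "az": 0, "hand": 0},
  {"x": 0, "y": 0, "z": 0.03, "ax": 0, "ay": 0, "az": 0, "hand": 0},
])

```text
clock: 13.65
eef_pos: [522.9, 124.0, 87.4]
tcp_rot: [3.142, 0.0, -0.231]
contact_force: [0.2, -0.4, 0.5]
opening: -0.0
grasp_force: 0.0
```

drive_tool([
  {"x": 0, "y": 0, "z": 0.01, "ax": 0, "ay": 0, "az": 0, "hand": 0},
  {"x": 0, "y": 0, "z": 0.02, "ax": 0, "ay": 0, "az": 0, "hand": 0},
  {"x": 0, "y": 0, "z": 0.03, "ax": 0, "ay": 0, "az": 0, "hand": 0},
  {"x": 0, "y": 0, "z": 0.03, "ax": 0, "ay": 0, "az": 0, "hand": 0},
])

```text
clock: 14.05
eef_pos: [523.0, 124.0, 85.9]
tcp_rot: [3.142, 0.0, -0.231]
contact_force: [0.8, -0.8, 0.0]
opening: 0.001
grasp_force: 0.0
```

drive_tool([
  {"x": 0, "y": 0, "z": 0.01, "ax": 0, "ay": 0, "az": 0, "hand": 0},
  {"x": 0, "y": 0, "z": 0.02, "ax": 0, "ay": 0, "az": 0, "hand": 0},
  {"x": 0, "y": 0, "z": 0.03, "ax": 0, "ay": 0, "az": 0, "hand": 0},
  {"x": 0, "y": 0, "z": 0.03, "ax": 0, "ay": 0, "az": 0, "hand": 0},
])

```text
clock: 14.45
eef_pos: [523.1, 124.0, 84.6]
tcp_rot: [-3.142, -0.0, -0.231]
contact_force: [-0.4, -0.7, 3.5]
opening: 0.003
grasp_force: 2.2
```

drive_tool([
  {"x": 0, "y": 0, "z": 0.01, "ax": 0, "ay": 0, "az": 0, "hand": 0},
  {"x": 0, "y": 0, "z": 0.02, "ax": 0, "ay": 0, "az": 0, "hand": 0},
  {"x": 0, "y": 0, "z": 0.03, "ax": 0, "ay": 0, "az": 0, "hand": 0},
  {"x": 0, "y": 0, "z": 0.03, "ax": 0, "ay": 0, "az": 0, "hand": 0},
])

```text
clock: 14.85
eef_pos: [523.1, 124.1, 83.3]
tcp_rot: [-3.141, -0.0, -0.231]
contact_force: [-1.8, -0.4, 6.7]
opening: 0.001
grasp_force: 3.6
```

Slot 4 is the good key, stiffening to 6.7 N. I'll carry on gently until it snaps.

drive_tool([
  {"x": 0, "y": 0, "z": 0.01, "ax": 0, "ay": 0, "az": 0, "hand": 0},
  {"x": 0, "y": 0, "z": 0.02, "ax": 0, "ay": 0, "az": 0, "hand": 0},
  {"x": 0, "y": 0, "z": 0.03, "ax": 0, "ay": 0, "az": 0, "hand": 0},
  {"x": 0, "y": 0, "z": 0.03, "ax": 0, "ay": 0, "az": 0, "hand": 0},
])

```text
clock: 15.25
eef_pos: [523.1, 124.1, 81.7]
tcp_rot: [-3.141, -0.0, -0.231]
contact_force: [-2.0, -0.3, 5.7]
opening: -0.003
grasp_force: 2.9
```

drive_tool([
  {"x": 0, "y": 0, "z": 0.01, "ax": 0, "ay": 0, "az": 0, "hand": 0},
  {"x": 0, "y": 0, "z": 0.02, "ax": 0, "ay": 0, "az": 0, "hand": 0},
  {"x": 0, "y": 0, "z": 0.02, "ax": 0, "ay": 0, "az": 0, "hand": 0},
])

```text
clock: 15.55
eef_pos: [523.0, 124.0, 80.4]
tcp_rot: [-3.142, -0.0, -0.231]
contact_force: [-0.4, -0.3, 2.1]
opening: 0.001
grasp_force: 1.0
```

drive_tool([
  {"x": 0, "y": 0, "z": 0.01, "ax": 0, "ay": 0, "az": 0, "hand": 0},
  {"x": 0, "y": 0, "z": 0.02, "ax": 0, "ay": 0, "az": 0, "hand": 0},
  {"x": 0, "y": 0, "z": 0.02, "ax": 0, "ay": 0, "az": 0, "hand": 0},
])

```text
clock: 15.85
eef_pos: [522.9, 124.0, 79.2]
tcp_rot: [3.141, 0.0, -0.231]
contact_force: [0.3, 0.9, -0.3]
opening: 0.0
grasp_force: 0.0
```

Force fell to zero with the tool still down: the key snapped over and ran away onto its stop. I'll lift straight up and go round to the robot side of the lever.

drive_tool([
  {"x": 0, "y": 0, "z": -0.2, "ax": 0, "ay": 0, "az": 0, "hand": 0},
  {"x": 0, "y": 0, "z": -0.8, "ax": 0, "ay": 0, "az": 0, "hand": 0},
  {"x": -0.7, "y": 0, "z": -1.2, "ax": 0, "ay": 0, "az": 0, "hand": 0},
  {"x": -1.44, "y": -0.5, "z": -1.2, "ax": 0, "ay": 0, "az": 0, "hand": 0},
  {"x": -1.44, "y": -1.2, "z": -1.2, "ax": 0, "ay": 0, "az": 0, "hand": 0},
  {"x": -1.44, "y": -2.0, "z": -1.2, "ax": 0, "ay": 0, "az": 0, "hand": 0},
  {"x": -1.44, "y": -2.0, "z": -1.2, "ax": 0, "ay": 0, "az": 0, "hand": 0},
  {"x": -1.44, "y": -2.0, "z": -1.2, "ax": 0, "ay": 0, "az": 0, "hand": 0},
])

```text
clock: 16.65
eef_pos: [475.8, 238.5, 139.9]
tcp_rot: [3.142, -0.0, -0.23]
contact_force: [-0.1, 0.1, 0.1]
opening: 0.0
grasp_force: 0.0
```

Run:
```python
from h import *
s=monitor.sense();print(s['clock'],s['eef_pos'],s['contact_force'])
f=imaging.grab_frame("scene")
d=blobs(red(f),(335,150,375,200),8);print(d)
ct=imaging.camera_info("top");T=imaging.grab_frame("top");print(blobs(red(T),(170,180,215,230),5))
cv2.imwrite("pics/s2.png",cv2.resize(f[150:240,190:390,::-1],None,fx=4,fy=4,interpolation=cv2.INTER_CUBIC))
# far-end tip and needed push
yaw=-.231;ex=np.array([np.cos(yaw),np.sin(yaw)]);ax=np.array([546.1,221.4]);e=ax+ex*60*np.sin(.5)
print("end tip",e,to([*(e-ex*24),138],yaw), "now along ex to axis",(s['eef_pos'][:2]-ax)@ex, (s['eef_pos'][:2]-ax)@[-ex[1],ex[0]])
```

```text
16.65 [475.7817474  238.52981205 139.87098608] [-0.14269404  0.10294827  0.0790194 ]
[(array([352.        , 173.79310345]), np.int32(58), array([9, 8], dtype=int32))]
[(array([189.28      , 209.69333333]), np.int32(75), array([10, 10], dtype=int32))]
end tip [574.10146025 214.81410043] (array([ 1.544, -0.018,  0.029]), array([ 0.007,  0.005, -0.005])) now along ex to axis -72.37234319867453 0.5753692149406726
```

View pics/s2.png

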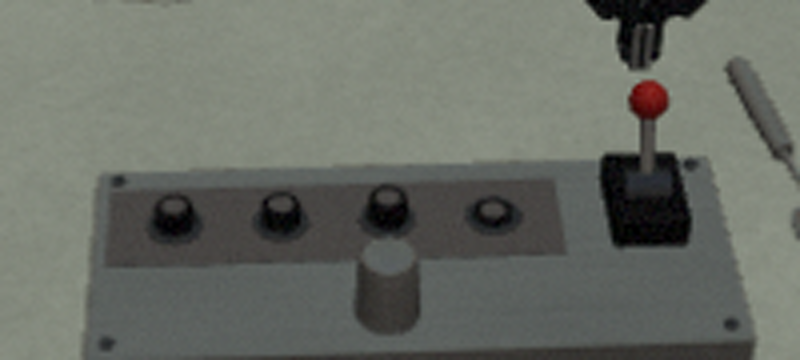

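Slot 4's key stays down and the other three are up. The fingers are on the robot side of the knob, so I'll push the lever now.

drive_tool([
  {"x": 0.25, "y": 0, "z": 0, "ax": 0, "ay": 0, "az": 0, "hand": 0},
  {"x": 0.4, "y": 0, "z": 0, "ax": 0, "ay": 0, "az": 0, "hand": 0},
  {"x": 0.48, "y": 0, "z": 0, "ax": 0, "ay": 0, "az": 0, "hand": 0},
  {"x": 0.56, "y": 0, "z": 0, "ax": 0, "ay": 0, "az": 0, "hand": 0},
  {"x": 0.64, "y": 0, "z": 0, "ax": 0, "ay": 0, "az": 0, "hand": 0},
  {"x": 0.72, "y": 0, "z": 0, "ax": 0, "ay": 0, "az": 0, "hand": 0},
  {"x": 0.8, "y": 0, "z": 0, "ax": 0, "ay": 0, "az": 0, "hand": 0},
  {"x": 0.88, "y": 0, "z": 0, "ax": 0, "ay": 0, "az": 0, "hand": 0},
])

```text
clock: 17.55
eef_pos: [519.0, 227.7, 139.4]
tcp_rot: [-3.142, 0.0, -0.231]
contact_force: [-1.2, -0.0, 1.2]
opening: -0.0
grasp_force: 0.7
```

drive_tool([
  {"x": 0.08, "y": 0, "z": 0, "ax": 0, "ay": 0, "az": 0, "hand": 0},
  {"x": 0.16, "y": 0, "z": 0, "ax": 0, "ay": 0, "az": 0, "hand": 0},
  {"x": 0.24, "y": 0, "z": 0, "ax": 0, "ay": 0, "az": 0, "hand": 0},
  {"x": 0.32, "y": 0, "z": 0, "ax": 0, "ay": 0, "az": 0, "hand": 0},
  {"x": 0.4, "y": 0, "z": 0, "ax": 0, "ay": 0, "az": 0, "hand": 0},
  {"x": 0.45, "y": 0, "z": 0, "ax": 0, "ay": 0, "az": 0, "hand": 0},
  {"x": 0.48, "y": 0, "z": 0, "ax": 0, "ay": 0, "az": 0, "hand": 0},
  {"x": 0.48, "y": 0, "z": 0, "ax": 0, "ay": 0, "az": 0, "hand": 0},
])

```text
clock: 18.35
eef_pos: [542.2, 222.2, 139.4]
tcp_rot: [3.142, -0.0, -0.232]
contact_force: [-0.3, 0.2, -0.2]
opening: -0.001
grasp_force: 0.0
```

```bash
cat > lv.py <<'E'
from h import *
s=monitor.sense();print(s['clock'],s['eef_pos'],s['contact_force'])
cs,ct=imaging.camera_info("scene"),imaging.camera_info("top")
f=imaging.grab_frame("scene");T=imaging.grab_frame("top")
d=blobs(red(f),(335,150,385,210),8);a=blobs(red(T),(165,170,225,230),5);print(d,a)
yaw=-.231;ex=np.array([np.cos(yaw),np.sin(yaw)]);ax=np.array([546.1,221.4])
for q in d:
  w=ray(cs,q[0],147.5); o=(w[:2]-ax)@ex; print("scene",w,o)
if a: w=ray(ct,a[0][0],147.5); print("top",w,(w[:2]-ax)@ex,"end at 28.8")
cv2.imwrite("pics/lv.png",cv2.resize(f[150:240,190:390,::-1],None,fx=4,fy=4,interpolation=cv2.INTER_CUBIC))
E
python3 lv.py
```

```text
18.35 [542.23626677 222.18582666 139.3580466 ] [-0.26855763  0.182043   -0.20978091]
[(array([354.42622951, 183.72131148]), np.int32(61), array([10,  8], dtype=int32))] [(array([197.66666667, 190.22222222]), np.int32(9), array([3, 5], dtype=int32))]
scene [562.29276632 218.63227785 147.5       ] 16.39632590602053
top [570.56265643 210.52783076 147.5       ] 26.302072502345887 end at 28.8
```

drive_tool([
  {"x": 0.04, "y": 0, "z": 0, "ax": 0, "ay": 0, "az": 0, "hand": 0},
  {"x": 0.08, "y": 0, "z": 0, "ax": 0, "ay": 0, "az": 0, "hand": 0},
  {"x": 0.12, "y": 0, "z": 0, "ax": 0, "ay": 0, "az": 0, "hand": 0},
  {"x": 0.15, "y": 0, "z": 0, "ax": 0, "ay": 0, "az": 0, "hand": 0},
  {"x": 0.18, "y": 0, "z": 0, "ax": 0, "ay": 0, "az": 0, "hand": 0},
  {"x": 0.2, "y": 0, "z": 0, "ax": 0, "ay": 0, "az": 0, "hand": 0},
  {"x": 0.2, "y": 0, "z": 0, "ax": 0, "ay": 0, "az": 0, "hand": 0},
])

```text
clock: 19.15
eef_pos: [551.5, 220.0, 139.3]
tcp_rot: [3.141, 0.001, -0.232]
contact_force: [-2.3, 1.3, -0.2]
opening: -0.001
grasp_force: 1.5
```

```bash
python3 lv.py
```

```text
19.15 [551.45912983 219.97597402 139.31253068] [-2.31180254  1.34372934 -0.24717913]
[(array([355.03278689, 187.44262295]), np.int32(61), array([9, 8], dtype=int32))] [(array([199.28571429, 186.42857143]), np.int32(7), array([3, 4], dtype=int32))]
scene [576.51046599 214.4978057  147.5       ] 31.18296589486077
top [579.5946671  207.23947692 147.5       ] 35.84704642434395 end at 28.8
```

drive_tool([
  {"x": 0.01, "y": 0, "z": 0, "ax": 0, "ay": 0, "az": 0, "hand": 0},
  {"x": 0.02, "y": 0, "z": 0, "ax": 0, "ay": 0, "az": 0, "hand": 0},
  {"x": 0.02, "y": 0, "z": 0, "ax": 0, "ay": 0, "az": 0, "hand": 0},
])

```text
clock: 19.55
eef_pos: [551.6, 219.9, 139.3]
tcp_rot: [3.141, 0.002, -0.232]
contact_force: [-7.6, 2.5, 1.0]
opening: 0.0
grasp_force: 3.5
```

```bash
python3 lv.py
```

```text
19.55 [551.62736854 219.89483191 139.25399922] [-7.59122287  2.52738833  0.98726148]
[(array([355.03278689, 187.44262295]), np.int32(61), array([9, 8], dtype=int32))] [(array([199.16666667, 186.16666667]), np.int32(6), array([3, 3], dtype=int32))]
scene [576.51046599 214.4978057  147.5       ] 31.18296589486077
top [580.21101604 207.55051323 147.5       ] 36.37581176526076 end at 28.8
```

The lever is hard against its far end: 8 N and no further movement. I'll back off and clear away.

drive_tool([
  {"x": -0.1, "y": 0, "z": 0, "ax": 0, "ay": 0, "az": 0, "hand": 0},
  {"x": -0.5, "y": 0, "z": 0, "ax": 0, "ay": 0, "az": 0, "hand": 0},
  {"x": -1.2, "y": 0, "z": 0, "ax": 0, "ay": 0, "az": 0, "hand": 0},
  {"x": -2.0, "y": 0, "z": -0.5, "ax": 0, "ay": 0, "az": 0, "hand": 0},
  {"x": -2.5, "y": 0, "z": -1.0, "ax": 0, "ay": 0, "az": 0, "hand": 0},
  {"x": -2.5, "y": 0, "z": -1.5, "ax": 0, "ay": 0, "az": 0, "hand": 0},
  {"x": -2.5, "y": 0, "z": -1.5, "ax": 0, "ay": 0, "az": 0, "hand": 0},
  {"x": -2.5, "y": 0, "z": -1.5, "ax": 0, "ay": 0, "az": 0, "hand": 0},
])

```text
clock: 20.45
eef_pos: [431.9, 248.8, 215.2]
tcp_rot: [-3.14, -0.003, -0.231]
contact_force: [-1.0, 0.7, -0.6]
opening: -0.003
grasp_force: 0.0
```

```bash
python3 lv.py
```

```text
20.45 [431.91493029 248.79614321 215.22422272] [-1.01710725  0.72974191 -0.6295426 ]
[(array([355.08333333, 187.4       ]), np.int32(60), array([9, 8], dtype=int32))] [(array([196.01428571, 188.74285714]), np.int32(70), array([ 9, 10], dtype=int32))]
scene [576.38783027 214.68469504 147.5       ] 31.020799115653315
top [573.99910556 214.56928152 147.5       ] 28.721947928674098 end at 28.8
```

View pics/lv.png

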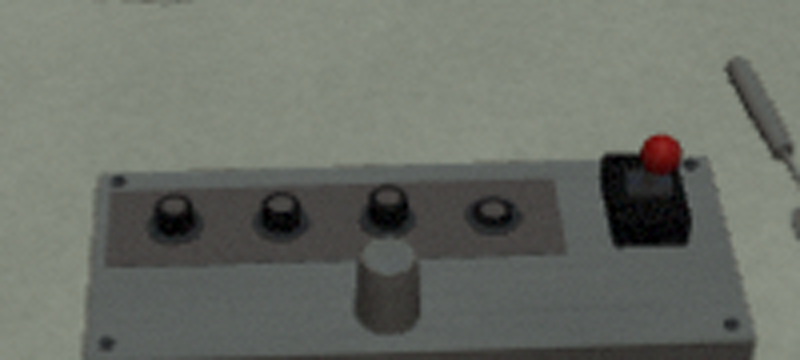

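The picture shows the lever over at its far end (tip 28.7 mm past its axis, end stop at 28.8), slot 4's key down and the other three up. The shaker has not moved.

```bash
python3 -c "
from rig import r
print(r.sign_off())"
```

```text
the job is handed in; nothing more can be done
None
```

The job is handed in: the good key, in slot 4, snapped over and stayed down, the three soft keys were let up, and the main lever is at its far end with the shaker and the rest untouched.

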